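Lock the stool seat in the boring jig and tighten its clamp

TASK

The round stool seat on the sloping boring jig spins freely and its red clamp knob is loose. Lock the seat with the blue-headed pin: put the pin through the metal bush and fully down into one of the seat's rim holes, turning the seat (by its knob, say) until a hole lies under the bush. With the seat locked, tighten the red knob clockwise until it stops; leave the pin fully down in place and do not disturb the glue bottle, tape measure or calculator.

Things in the scene. Friction and masses are not known exactly. Their poses are not given: they have to be found in the camera images.
- jig: Plywood boring jig 300 x 270 mm, bolted down, origin under its middle; its deck slopes 25 degrees, low side (-x) to the robot. On it lies the seat; over the seat's rim, on the high side, an aluminium arm 50 mm wide holds the bush: a 50 x 50 mm plate 26 mm thick, its post 30 mm further out. The glue bottle stands on one side of the jig and the pin's block on the other.
- bush (a point): Centre of the upper mouth of the bush, a hole 14 mm wide (mouth flared 3 mm) through the 26 mm plate. z: its axis, square to the seat, leaning 25 degrees from vertical to the robot's side; x: up the slope, away from the seat's centre. The seat's axis passes 95 mm from here along -x; the seat's top face is 32 mm below along -z, 6 mm under the plate.
- seat_top (a point): Centre of the top of the wooden seat, 236 mm across, 22 mm thick, spinning freely (0.015 N m) about its z, parallel to the bush's z. Four through holes 17 mm wide with 3 mm chamfers, seen as black discs, lie 95 mm out on its +x, +y, -x and -y axes; any will do. 16 mm of free space under it. A steel washer 68 mm across, 3 mm thick, lies under the knob.
- knob_grip (a point): Grip point on the axis of the red knob, 57 mm above the seat's top. The grip is a bar 50 mm long along this x, 18 mm thick along y, 40 mm tall (19 mm above to 21 mm below this point); under it an 18 mm neck and a 52 mm round flange up to 20 mm above the seat. z is the axis of turning, the same as the seat's.
- knob (a joint): Turn of the red knob relative to the seat, rad, growing clockwise seen from above: 0 fully loose (a stop), 1.4 tight (hard stop). It takes about 0.3 N m, many times what spins the seat, so while the seat is unlocked the knob merely carries the seat round with it, either way. It stays where it is left.
- pin_tip (a point): Foot of the lock pin: steel shank 12 mm in diameter, tapered to 6 mm over the last 7 mm, 60 mm from here to the head's underside; about 70 g. z: from foot to head. Let go in the bush, it slides down to stand on the seat (head 28 mm above the plate); over a hole it drops, or hangs askew in the bush till pushed with a few N. Fully down: head on the plate, this point 60 mm below the bush's mouth.
- pin_head (a point): Middle of the pin's head, a blue block 22 x 22 mm (sides along this x and y), 40 mm tall, on the pin's axis 80 mm from its foot.
- pin_block: Fixed dark wooden block 60 x 60 x 70 mm, origin under its centre. The pin starts upright in its 15 mm through hole, the head resting on the block's top.
- glue: White glue bottle, 54 mm across, 130 mm tall, standing; origin under its centre. To be left alone.
- tape: Red tape measure 70 x 40 x 50 mm; origin under its centre. To be left alone.
- calculator: Black pocket calculator 130 x 80 x 15 mm; origin under its centre. To be left alone.

How it is judged:
By the outcome, as a careful person would: the job done as asked, in the order asked, and still so for the second after the job is handed in, with the robot touching nothing.
It also fails if it takes over 67 s, if anything falls off the work surface, if the arm or the gripper's body presses on something with over 40 N, if the wrist force passes 120 N, or if a joint passes its speed limit or range.

ROBOT

A 6-joint arm with a two-finger parallel gripper is mounted at the origin on the work surface. World frame = base frame: x ahead of the robot, y to its left, z up, the work surface at z = 0. Lengths are in m, angles in rad, forces in N, time in s.
With the tool pointing down it reaches from about 0.25 to 0.725 m from the base axis. Payload 4 kg.
Tool frame: the origin (TCP) lies on the centre line of the jaws, within the pads' length; the fingertips stand 11 mm ahead of it and the grasp point (between the pads) lies 8 mm behind it (bot.nose_length is the distance from the TCP to the fingertips, in m); z points along the fingers, y is the direction in which the jaws open and shut (so a half turn about z gives the same grasp; the last joint's range is limited). The gripper opens to 85 mm and grips with 20 to 120 N. Pads are 22 mm wide; open, the fingers measure 114 mm over their backs; the gripper's body (76 mm by 85 mm) begins 54 mm behind the grasp point. The pads swing forward as they close: fully open they stand 13 mm farther back than shut.
Start: joints at [-1.246, 0.241, 0.005, 1.335, 0, 1.571], TCP at [0.16, -0.474, 0.216] pointing down, gripper open.
Joint ranges: [-2.72, 2.72], [-1.05, 1.87], [-1.09, 1.28], [-1.99, 2.15], [-1.42, 1.44], [-3.14, 3.14]. Speed limits (rad/s): [2.79, 2.79, 3.14, 3.14, 3.14, 3.14].

INTERFACE

Orientations are given as a unit quaternion [x, y, z, w].
In Python, from workcell import bot gives the robot as it stands.
- The arm moves only by the tool play_rows, never from a script. Its argument "plan" is one flat list of numbers, 6 for each row, row after row: the shift along the tool's x, y, z in mm, then the turn, a rotation vector about the tool's x, y, z in rad. A call has 1 to 20 rows; each row shifts and turns the commanded pose from where the row before left it, along the tool's axes as they then stand; what a row does not reach is not made up. A row lasts 1/8 s, in which the tool goes at most 62.5 mm and 10.7 degrees, less where a joint would pass 70% of its speed; a pose out of reach is approached as far as the arm can. A call with a gripper value outside its range is refused whole. "hand" is the opening in per cent of the stroke, from 0 (shut) to 100 (fully open), set as the call begins (left out, the last holds). The fingers move at their own pace and stop on an object; the grip force is fixed at half the most. Time passes only in rows, so rows that do not move let the fingers close. It gives the time, the measured TCP pose, the force and the opening at its end, in the units of the state.
- bot.get_obs(): the state, without advancing time (a new reading comes with each control period).
- bot.camera(name): name is "scene" or "top"; returns a dict with "frame" (384x512x3 uint8, blue, green, red), "range_z" (384x512 float32, m along the optical axis (not along the pixel's ray), 0 where there is no reading), "K" (3x3 intrinsics, pixels), "cam_to_world" (4x4, takes a point from camera to world coordinates). Camera axes: x right, y down, z forward; pixel columns grow to the right and rows downward; lengths in m; the calibration is good to about 2 mm. A picture is of the moment at which its call begins.
- bot.job_done(): hands the job in, once; it reports no verdict.
Trained networks look in the newest picture that a camera, given by its name, has taken for a name from the list of things; names that differ only in an ending like _2 or _b are one class to them, and where a whole thing is asked for, a point or a joint stands for the part that bears it (a point fixed in the world has none). Each returns a list of dicts, best first, with "p" (0 to 1); they miss things now and then, are a little off and sometimes report something else, mostly with a low value. They report only what shows in the picture. A call takes as long as a camera call.
- bot.outline_of(query, camera): "mask" (384x512 bool, what is visible of it) and "point" ([row, column] in pixels, amid what is visible of it).
The state is a dict: "clock": time; "joint_pos": joint angles; "joint_vel": joint speeds; "tau": joint torques, N m; "eef_pos": TCP position; "tool_rot": TCP orientation; "ft_force": force on the tool from outside, world axes, zero at the start; "ft_torque": the same for the moment, N m; "grip_width": finger opening in m.
Only numpy, scipy, OpenCV 4.12 (cv2) and the standard library are available. Lean on these libraries where they do the work, as an engineer would, in place of code of your own. Each camera call takes 0.05 s, during which the arm holds its last target.

## Working session

There is one attempt and no reset: what is moved stays moved. The work goes in short steps, Python scripts to look and compute and a tool call to move; the robot and the scene stay as the last step left them, time stands still between calls to the robot, and variables do not carry over. Pictures are saved under pics/ and viewed, and the job is handed in when it is done.

Besides the shell and the picture viewer there is one more tool, called after "Emit:" in YAML: its name, and indented under it one key for each argument. play_rows: Moves the arm, as the interface text tells. Its arguments: {"type":"object","properties":{"plan":{"type":"array","items":{"type":"number"}},"hand":{"type":"number"}},"required":["plan"]}

```bash
ls; mkdir -p pics; cat > h.py <<'E'
import numpy as np, cv2
from workcell import bot
from scipy.spatial.transform import Rotation as R
def cam(n):
    c=bot.camera(n); return c
def pts(c):
    K=c['K'];d=c['range_z'];v,u=np.indices(d.shape)
    p=np.stack([(u-K[0,2])/K[0,0]*d,(v-K[1,2])/K[1,1]*d,d],-1)
    T=c['cam_to_world']; return p@T[:3,:3].T+T[:3,3]
def proj(c,P):
    T=np.linalg.inv(c['cam_to_world']);q=np.atleast_2d(P)@T[:3,:3].T+T[:3,3]
    q=q@c['K'].T; return q[:,:2]/q[:,2:]
E
python3 - <<'E'
from h import *
for n in('scene','top'):
    c=cam(n); cv2.imwrite(f'pics/{n}0.png',c['frame']); np.save(n+'0.npy',c,allow_pickle=True)
    print(n,c['cam_to_world'].round(3).tolist(),c['K'].round(1).tolist())
    P=pts(c)
    for q in ('jig','seat_top','knob_grip','pin_head','pin_block','glue','tape','calculator'):
        for r in bot.outline_of(q,n)[:2]:
            m=r['mask']&(c['range_z']>0); a=P[m]
            print(q,round(r['p'],2),r['point'],m.sum(), a.min(0).round(3),a.max(0).round(3),np.median(a,0).round(3)) if m.sum() else 0
o=bot.get_obs();print(o)
E
```

```text
pics
scene [[-0.539, 0.512, -0.669, 1.253], [0.842, 0.313, -0.439, 0.461], [-0.016, -0.8, -0.6, 0.74], [0.0, 0.0, 0.0, 1.0]] [[389.0, 0.0, 257.6], [0.0, 389.0, 193.2], [0.0, 0.0, 1.0]]
jig 0.85 [219.4, 251.2] 8688 [ 0.329 -0.242 -0.001] [0.724 0.159 0.216] [0.651 0.04  0.097]
seat_top 0.75 [198.1, 267.6] 1850 [ 0.35  -0.13  -0.001] [0.66  0.118 0.198] [0.565 0.04  0.134]
knob_grip 0.92 [183.0, 264.4] 326 [ 0.336 -0.134  0.001] [0.601 0.028 0.198] [0.545 0.012 0.147]
pin_head 0.52 [228.6, 364.7] 183 [ 0.383  0.247 -0.001] [0.527 0.303 0.113] [0.521 0.292 0.097]
pin_block 0.78 [249.1, 362.4] 945 [ 0.41   0.237 -0.   ] [0.553 0.327 0.085] [0.537 0.297 0.051]
glue 0.66 [182.4, 264.2] 351 [ 0.292 -0.153 -0.001] [0.601 0.029 0.198] [0.543 0.011 0.147]
glue 0.57 [168.4, 194.9] 544 [ 0.352 -0.419 -0.002] [ 0.532 -0.245  0.134] [ 0.514 -0.264  0.07 ]
tape 0.63 [208.5, 154.7] 468 [ 0.63  -0.354 -0.001] [ 0.713 -0.246  0.055] [ 0.689 -0.268  0.041]
calculator 0.79 [305.3, 337.7] 1856 [ 0.61   0.259 -0.003] [0.761 0.349 0.022] [0.703 0.307 0.016]
top [[0.02, -0.994, 0.104, 0.456], [-1.0, -0.019,
[... 879 characters left out ...]
5] [0.694 0.301 0.017]
{'clock': 0.9, 'joint_pos': array([-1.24600019e+00,  2.40573462e-01,  4.99676714e-03,  1.33521026e+00,
        1.85114422e-05,  1.57081973e+00]), 'joint_vel': array([-0.00049665, -0.00013812, -0.00120512,  0.00111579,  0.00065161,
       -0.00056086]), 'tau': array([ 6.49318426e-04, -3.72193444e+01,  2.52695024e+01,  1.06884665e-03,
        1.29596651e-04, -1.00160467e-06]), 'eef_pos': array([ 0.15956151, -0.47385045,  0.2161185 ]), 'tool_rot': array([9.86844282e-01, 1.61673634e-01, 9.89129274e-06, 3.12564846e-06]), 'ft_force': array([ 0.46251349, -0.94875503, -0.0740816 ]), 'ft_torque': array([-0.00506213,  0.0095868 , -0.08638374]), 'grip_width': 0.08546657746512692}
```

View images.

```bash
python3 - <<'E'
import cv2,numpy as np
a=cv2.imread('pics/scene0.png');b=cv2.imread('pics/top0.png')
cv2.imwrite('pics/sc.png',cv2.resize(a[120:340,100:430],None,fx=2.4,fy=2.4,interpolation=cv2.INTER_CUBIC))
cv2.imwrite('pics/tc.png',cv2.resize(b[90:310,90:420],None,fx=2.4,fy=2.4,interpolation=cv2.INTER_CUBIC))
E
```

```text
(no output)
```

View pics/sc.png

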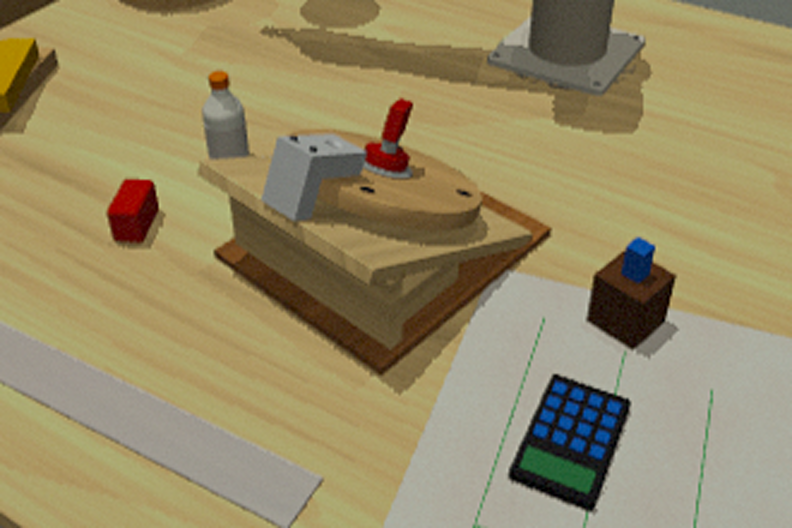

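View pics/tc.png

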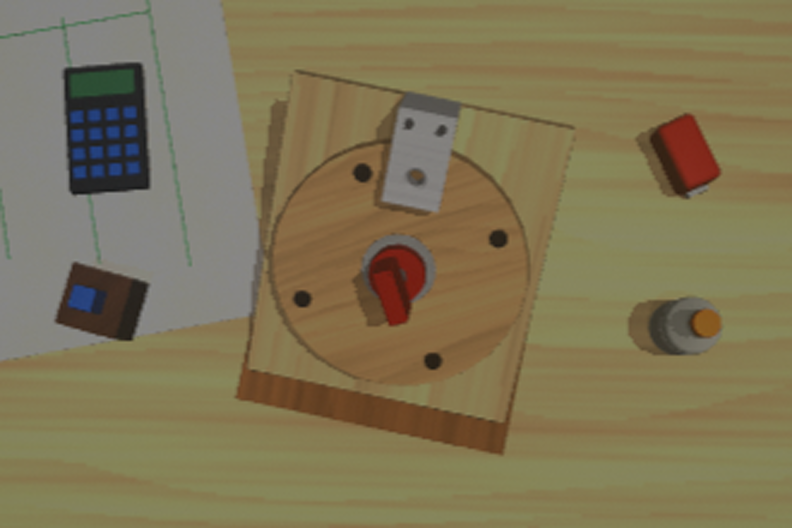

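```bash
cat > meas.py <<'E'
from h import *
import sys
from scipy.optimize import least_squares
c=np.load('top0.npy',allow_pickle=True).item(); s=np.load('scene0.npy',allow_pickle=True).item()
def crop2px(p): return np.array([p[0]/2.4+90,p[1]/2.4+90])
g=cv2.cvtColor(c['frame'],cv2.COLOR_BGR2GRAY)
def ray(c,uv):
    K=c['K'];d=np.array([(uv[0]-K[0,2])/K[0,0],(uv[1]-K[1,2])/K[1,1],1]);T=c['cam_to_world'];return T[:3,3],T[:3,:3]@d
def hit(c,uv,n,d):
    o,r=ray(c,uv);return o+r*((d-n@o)/(n@r))
P=pts(c);Z=c['range_z']
# dark centroid
H=[]
for q in [(362,173),(498,239),(432,361),(302,299)]:
    u,v=crop2px(q);u0,v0=int(u)-6,int(v)-6
    w=g[v0:v0+13,u0:u0+13].astype(float);t=(w.min()+np.median(w))/2;m=(w<t)
    vv,uu=np.nonzero(m);wt=(t-w[m]);H.append([(uu*wt).sum()/wt.sum()+u0,(vv*wt).sum()/wt.sum()+v0])
H=np.array(H);print(H.round(1).tolist())
# seat plane: pts near the annulus between holes
poly=np.zeros(g.shape,np.uint8);cv2.fillConvexPoly(poly,H.round().astype(int),1)
kn=crop2px((398,275));cv2.circle(poly,(int(kn[0]),int(kn[1])),26,0,-1)
for h in H: cv2.circle(poly,(int(h[0]),int(h[1])),7,0,-1)
m=(poly>0)&(Z>0);A=P[m]
for i in range(6):
    ce=np.median(A,0) if i==0 else A.mean(0);_,_,V=np.linalg.svd(A-ce,full_matrices=False);n=V[2]*np.sign(V[2][2]);r=(A-ce)@n;A=A[abs(r)<max(2*r.std(),.001)]
d=n@A.mean(0);print('n',n.round(4),'tilt',np.degrees(np.arccos(n[2])),'yaw of slope',np.degrees(np.arctan2(-n[1],-n[0])),len(A),r.std())
W=np.array([hit(c,h,n,d) for h in H]);print(W.round(4).tolist());C=W.mean(0);print('centre',C.round(4),np.linalg.norm(W-C,axis=1).round(4))
E
python3 meas.py
```

```text
[[240.6, 161.7], [297.2, 189.1], [269.8, 240.0], [215.5, 214.2]]
n [-0.4171  0.0791  0.9054] tilt 25.123683886584022 yaw of slope -10.742185530505921 1100 0.0012948156301765242
[[0.6281, 0.035, 0.1533], [0.5735, -0.0868, 0.1387], [0.4643, -0.0312, 0.0835], [0.5187, 0.0906, 0.098]]
centre [0.5462 0.0019 0.1184] [0.095  0.095  0.0949 0.095 ]
```

```bash
cat >> meas.py <<'E'
print('---')
q=crop2px((416,177));u0,v0=int(q[0])-6,int(q[1])-6
print(g[v0:v0+13,u0:u0+13])
yaw=np.arctan2(-n[1],-n[0]);
n25=np.array([-np.sin(np.radians(25))*np.cos(yaw),-np.sin(np.radians(25))*np.sin(yaw),np.cos(np.radians(25))])
x=np.array([np.cos(yaw)*np.cos(np.radians(25)),np.sin(yaw)*np.cos(np.radians(25)),np.sin(np.radians(25))])
y=np.cross(n25,x)
B=C+n25*.032+x*.095
print('bush model',B,'proj top',proj(c,B),'scene',proj(s,B))
B2=hit(c,q,n25,n25@C+.032);print('bush img',B2,'in seat frame',[(B2-C)@a for a in (x,y,n25)])
for w in W: print('hole ang',np.degrees(np.arctan2((w-C)@y,(w-C)@x)).round(2))
# bar top face: 76mm above
red=(c['frame'][...,2]>90)&(c['frame'][...,1]<60)&(Z>0)
hh=(P-C)@n25
rr=np.linalg.norm((P-C)-hh[...,None]*n25,axis=-1)
m=red&(hh>.071)&(hh<.082)&(rr<.05);a=P[m]-C;a2=np.stack([a@x,a@y],1);print('bar n',m.sum(),a2.mean(0),(a@n25).mean())
rc=cv2.minAreaRect((a2*1000).astype(np.float32));print(rc)
_,sv,V=np.linalg.svd(a2-a2.mean(0));print('bar ang',np.degrees(np.arctan2(V[0][1],V[0][0])),sv)
# scene
Ps=pts(s);f=s['frame'];hs=(Ps-C)@n25;rs=np.linalg.norm((Ps-C)-hs[...,None]*n25,axis=-1)
red=(f[...,2]>90)&(f[...,1]<60)&(s['range_z']>0)&(hs>.06)&(rs<.05);a=Ps[red]-C;print('scene bar',red.sum(),[(a@k).min().round(4) for k in(x,y,n25)],[(a@k).max().round(4) for k in(x,y,n25)])
# pin head blue
for nm,cc,pp in(('top',c,P),('scene',s,Ps)):
    f=cc['frame'].astype(int);bl=(f[...,0]>f[...,2]+50)&(cc['range_z']>0)&(pp[...,2]>.1)&(abs(pp[...,1]-.285)<.04)&(abs(pp[...,0]-.515)<.04)
    a=pp[bl];print(nm,len(a),a.min(0),a.max(0),a.mean(0))
    t=a[a[:,2]>.106][:,:2];print(len(t),t.mean(0),cv2.minAreaRect((t*1000).astype(np.float32)))
    br=(pp[...,2]>.066)&(pp[...,2]<.075)&(abs(pp[...,1]-.285)<.06)&(abs(pp[...,0]-.515)<.06);t=pp[br][:,:2];print('block',cv2.minAreaRect((t*1000).astype(np.float32)))
for nm,cc in(('top',c),('scene',s)):
    im=cc['frame'].copy();im=cv2.resize(im,None,fx=4,fy=4,interpolation=cv2.INTER_CUBIC)
    L=[B]+list(W)+[C+.076*n25]
    for p in proj(cc,np.array(L)): cv2.circle(im,tuple(((p+.5)*4).astype(int)),3,(0,255,0),1)
    o=(proj(cc,C+.05*n25)[0]*4).astype(int);cv2.imwrite(f'pics/o_{nm}1.png',im[max(o[1]-300,0):o[1]+300,max(0,o[0]-400):o[0]+400])
E
python3 meas.py | sed -n '/---/,$p'
```

```text
---
[[129 128 129 128 128 128 129 128 128 128 127 127 127]
 [126 127 128 128 129 130 130 128 129 128 129 128 128]
 [128 127 127 126 125 126 127 127 128 129 128 129 129]
 [127 128 126 116 103  89  89  97 114 126 127 127 128]
 [129 126 112  91  81  74  75  78  86 108 127 127 128]
 [129 119  98  82  73  79  79  79  79  92 116 128 128]
 [124 118  98  79  79  78  78  77  79  83 106 129 129]
 [125 118 105  82  83  82  76  75  68  76 102 123 129]
 [125 122 112  93  82  83  77  65  64  79 105 123 129]
 [127 126 125 115  90  83  80  69  73  94 110 127 127]
 [131 131 132 132 125 111 100 104 112 112 122 127 126]
 [130 131 132 133 132 129 127 123 120 122 127 127 126]
 [131 131 132 131 132 130 130 129 130 131 131 130 130]]
bush model [ 0.61745864 -0.01163371  0.18753343] proj top [[262.46381971 164.40743242]] scene [[238.73361839 180.44295985]]
bush img [ 0.61873185 -0.01339016  0.1882694 ] in seat frame [np.float64(0.09674144910983788), np.float64(-0.0014883612143491518), np.float64(0.03199999999999977)]
hole ang 30.19
hole ang -59.71
hole ang -149.82
hole ang 120.35
bar n 185 [ 0.00161614 -0.00
[... 315 characters left out ...]
)]
top 89 [0.50363132 0.2788448  0.10524196] [0.52558722 0.30139235 0.11524017] [0.51504126 0.29023638 0.11069448]
88 [0.51516793 0.29027583] ((515.1390991210938, 290.43060302734375), (21.193809509277344, 20.108064651489258), 77.17084503173828)
block ((515.3861694335938, 290.06292724609375), (62.0746955871582, 60.007266998291016), 75.70572662353516)
scene 85 [0.50212769 0.27955852 0.10026774] [0.52655031 0.30242518 0.11334372] [0.51698899 0.29184638 0.10864946]
65 [0.51544054 0.29120405] ((514.8063354492188, 290.87847900390625), (20.118013381958008, 24.978618621826172), 71.69425964355469)
block ((514.23486328125, 290.3659973144531), (60.57227325439453, 62.605228424072266), 76.39430236816406)
```

```bash
sleep 1
```

```text
(no output)
```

View pics/o_top1.png

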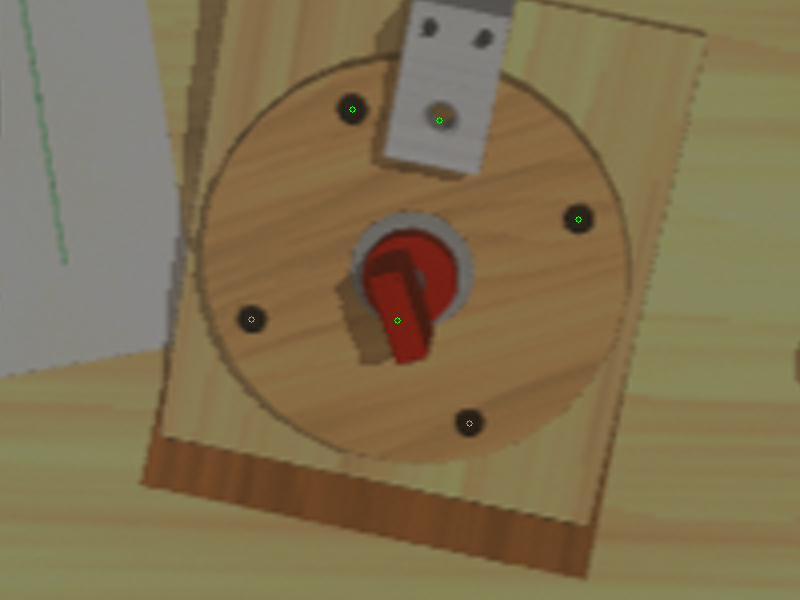

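View pics/o_scene1.png

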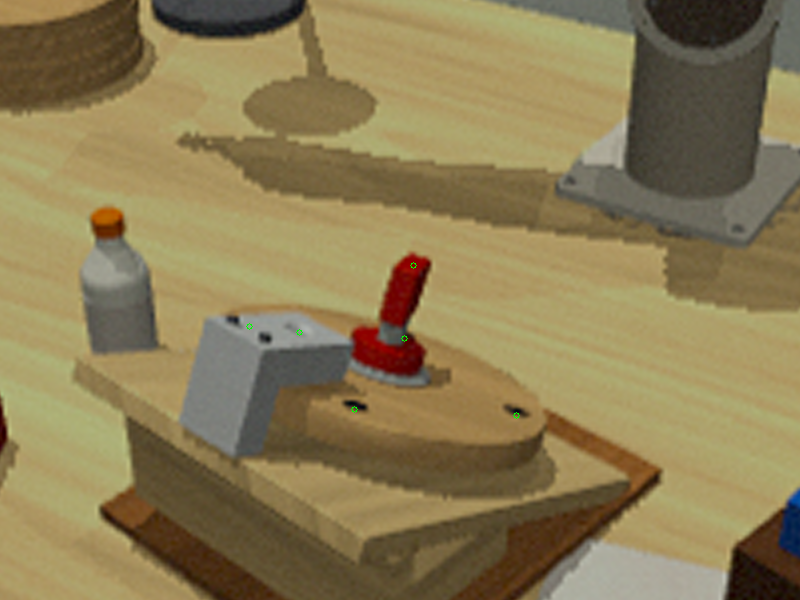

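```bash
cat >> meas.py <<'E'
print('+++')
o=(proj(c,C+.05*n25)[0]*4).astype(int);off=np.array([max(0,o[0]-400),max(o[1]-300,0)])
def full(p): return (np.array(p)+off)/4-.5
for hgt,a,b in((-.038,(705,33),(588,523)),(-.038,(520,0),(705,33)),(-.038,(163,437),(588,523)),(.032,(412,3),(385,158)),(.032,(513,14),(478,174)),(.032,(385,158),(478,174))):
    p,q=[hit(c,full(k),n25,n25@C+hgt) for k in(a,b)];e=p-q
    print('len',np.linalg.norm(e).round(4),'ang in seat frame',np.degrees(np.arctan2(e@y,e@x)).round(2), [((k-C)@x).round(4) for k in (p,q)],[((k-C)@y).round(4) for k in (p,q)])
u0,v0=256,155
w=g[v0:v0+16,u0:u0+16].astype(float);m=w<112;wt=np.clip(128-w,0,40)*m;vv,uu=np.indices(w.shape)
q=np.array([(uu*wt).sum()/wt.sum()+u0,(vv*wt).sum()/wt.sum()+v0]);B2=hit(c,q,n25,n25@C+.032);print(q,'bush img',B2,'in seat frame',[(B2-C)@a for a in (x,y,n25)])
E
python3 meas.py | sed -n '/+++/,$p'
```

```text
+++
len 0.2989 ang in seat frame 0.14 [np.float64(0.1527), np.float64(-0.1462)] [np.float64(-0.1279), np.float64(-0.1286)]
len 0.1005 ang in seat frame 91.46 [np.float64(0.1501), np.float64(0.1527)] [np.float64(-0.0274), np.float64(-0.1279)]
len 0.2555 ang in seat frame 90.61 [np.float64(-0.149), np.float64(-0.1462)] [np.float64(0.1269), np.float64(-0.1286)]
len 0.0827 ang in seat frame 0.74 [np.float64(0.1521), np.float64(0.0694)] [np.float64(0.0252), np.float64(0.0241)]
len 0.0858 ang in seat frame -0.67 [np.float64(0.157), np.float64(0.0712)] [np.float64(-0.0257), np.float64(-0.0247)]
len 0.0488 ang in seat frame 92.04 [np.float64(0.0694), np.float64(0.0712)] [np.float64(0.0241), np.float64(-0.0247)]
[263.0156962  163.36911392] bush img [ 0.61946261 -0.01272488  0.18854637] in seat frame [np.float64(0.0973967981647291), np.float64(-0.0006985312603616373), np.float64(0.03199999999999995)]
```

Emit:
play_rows:
  plan: [0, 0, -50, 0, 0, 0.15, 0, 0, -50, 0, 0, 0, 0, 0, 0, 0, 0, 0]
  hand: 100

```text
clock: 1.27
eef_pos: [0.1602, -0.4759, 0.3206]
tool_rot: [0.996, 0.087, 0.001, 0.004]
ft_force: [-0.0, 0.4, -0.3]
grip_width: 0.0856
```

```bash
cat >> h.py <<'E'
C=np.array([0.5462,0.0019,0.1184]);yaw=np.radians(-10.74);t=np.radians(25)
n=np.array([-np.sin(t)*np.cos(yaw),-np.sin(t)*np.sin(yaw),np.cos(t)])
sx=np.array([np.cos(yaw)*np.cos(t),np.sin(yaw)*np.cos(t),np.sin(t)]);sy=np.cross(n,sx)
S=np.stack([sx,sy,n],1)
def seatpose(p,ang): # p in seat frame, tool x at seat angle ang(deg), tool z=-n
    a=np.radians(ang);x=np.cos(a)*sx+np.sin(a)*sy;z=-n
    return C+S@np.array(p),R.from_matrix(np.stack([x,np.cross(z,x),z],1))
def downpose(p,ang):
    a=np.radians(ang);x=np.array([np.cos(a),np.sin(a),0]);z=np.array([0,0,-1.])
    return np.array(p),R.from_matrix(np.stack([x,np.cross(z,x),z],1))
def rel(T,cmd=None):
    o=bot.get_obs() if cmd is None else cmd
    p,q=(o['eef_pos'],R.from_quat(o['tool_rot']))if cmd is None else cmd
    print('shift in present tool',(q.inv().apply(T[0]-p)*1000).round(1),'shift in target tool',(T[1].inv().apply(T[0]-p)*1000).round(1),'rotvec',(q.inv()*T[1]).as_rotvec().round(4),'deg',np.degrees((q.inv()*T[1]).magnitude()).round(1))
def st():
    o=bot.get_obs();q=R.from_quat(o['tool_rot']);M=q.as_matrix()
    print('t',round(o['clock'],2),'p',o['eef_pos'].round(4),'tool x',M[:,0].round(3),'z',M[:,2].round(3),'j',o['joint_pos'].round(3),'F',o['ft_force'].round(1),'T',o['ft_torque'].round(2),'w',o['grip_width'].round(4))
    ps=S.T@(o['eef_pos']-C);Ms=S.T@M;print('  seat: p',(ps*1000).round(1),'xang',np.degrees(np.arctan2(Ms[1,0],Ms[0,0])).round(1),'tilt',Ms[:,2].round(3))
E
python3 -c "
from h import *
st()
rel(seatpose([0,0,.149],28.2));rel(seatpose([0,0,.149],28.2-180))"
```

```text
Traceback (most recent call last):
  File "h.py", line 29, in st
    print('t',round(o['clock'],2),'p',o['eef_pos'].round(4),'tool x',M[:,0].round(3),'z',M[:,2].round(3),'j',o['joint_pos'].round(3),'F',o['ft_force'].round(1),'T',o['ft_torque'].round(2),'w',o['grip_width'].round(4))
                                                                                                                                                                                                ^^^^^^^^^^^^^^^^^^^^^
AttributeError: 'float' object has no attribute 'round'
```

```bash
sed -i "s/o\['grip_width'\].round(4)/round(float(o['grip_width']),4)/" h.py
python3 -c "
from h import *
st()
rel(seatpose([0,0,.149],28.2));rel(seatpose([0,0,.149],28.2-180))"
```

```text
t 1.27 p [ 0.1602 -0.4759  0.3206] tool x [0.985 0.174 0.001] z [ 0.003 -0.009 -1.   ] j [-1.246  0.219  0.246  1.588  0.     1.721] F [-0.   0.4 -0.3] T [-0.02  0.06 -0.  ] w 0.0856
  seat: p [-177.5 -541.4  305.9] xang 22.7 tilt [-0.419 -0.008 -0.908]
shift in present tool [ 404.2 -426.4   63.8] shift in target tool [ 412.3 -393.2  156.9] rotvec [-0.1719  0.3965 -0.1262] deg 25.8
shift in present tool [ 404.2 -426.4   63.8] shift in target tool [-412.3  393.2  156.9] rotvec [0.5942 0.2575 2.9461] deg 172.8
```

```bash
cat >> h.py <<'E'
def rows(p0,q0,T,N,zrot_sign=None):
    """linear pos, eased? constant; rotation: about tool-z amount + tilt by slerp; prints rounded rows with no accumulated rounding"""
    d=(q0.inv()*T[1]); rv=d.as_rotvec()
    if zrot_sign is not None:
        # decompose: spin about tool z then rest (swing)
        x,y,z,w=d.as_quat(); a=2*np.arctan2(z,w); a=(a+np.pi)%(2*np.pi)-np.pi
        if a*zrot_sign<0: a+=zrot_sign*2*np.pi
        sw=d*R.from_rotvec([0,0,-a])  # d = sw*spin ; swing in q0 frame
        f=lambda s:q0*R.from_rotvec(sw.as_rotvec()*s)*R.from_rotvec([0,0,a*s])
    else: f=lambda s:q0*R.from_rotvec(rv*s)
    p,q=p0.copy(),q0;out=[]
    for i in range(1,N+1):
        s=i/N;tp=p0+(T[0]-p0)*s;tq=f(s)
        a=(q.inv().apply(tp-p)*1000).round(1 if i==N else 0);r=(q.inv()*tq).as_rotvec().round(3)
        p=p+q.apply(a/1000);q=q*R.from_rotvec(r);out+=[*a,*r]
        assert np.linalg.norm(r)<.186 and np.linalg.norm(a)<62,(a,r)
    print(', '.join(f'{v:g}' for v in out)); print('end',p.round(4),q.as_quat().round(4).tolist(),'err',np.linalg.norm(p-T[0]),np.degrees((q.inv()*T[1]).magnitude()))
E
python3 -c "
from h import *
q0=R.from_quat([9.86844282e-01, 1.61673634e-01,0,0])*R.from_rotvec([0,0,.15])
rows(np.array([.1596,-.4739,.3161]),q0,seatpose([0,0,.149],28.2-180),19,-1)"
```

```text
Traceback (most recent call last):
  File "h.py", line 43, in rows
    s=i/N;tp=p0+(T[0]-p0)*s;tq=f(s)
                               ~^^^
  File "h.py", line 39, in <lambda>
    f=lambda s:q0*R.from_rotvec(sw.as_rotvec()*s)*R.from_rotvec([0,0,a*s])
                                                  ~~~~~~~~~~~~~^^^^^^^^^^^
  File "scipy/spatial/transform/_rotation.pyx", line 1275, in scipy.spatial.transform._rotation.Rotation.from_rotvec
ValueError: setting an array element with a sequence. The requested array has an inhomogeneous shape after 1 dimensions. The detected shape was (3,) + inhomogeneous part.
```

```bash
sed -i 's/        a=(q.inv().apply(tp-p)\*1000)/        b=(q.inv().apply(tp-p)*1000)/; s/p=p+q.apply(a\/1000);q=q\*R.from_rotvec(r);out+=\[\*a,\*r\]/p=p+q.apply(b\/1000);q=q*R.from_rotvec(r);out+=[*b,*r]/; s/np.linalg.norm(a)<62,(a,r)/np.linalg.norm(b)<62,(b,r)/' h.py
python3 -c "
from h import *
q0=R.from_quat([9.86844282e-01, 1.61673634e-01,0,0])*R.from_rotvec([0,0,.15])
rows(np.array([.1596,-.4739,.3161]),q0,seatpose([0,0,.149],28.2-180),20,-1)"
```

```text
20, -21, 3, -0.009, 0.02, -0.164, 24, -18, 4, -0.013, 0.018, -0.163, 25, -13, 3, -0.015, 0.015, -0.164, 28, -10, 4, -0.018, 0.013, -0.163, 29, -4, 4, -0.019, 0.01, -0.164, 29, -1, 4, -0.021, 0.007, -0.163, 29, 5, 5, -0.022, 0.003, -0.164, 27, 9, 5, -0.021, -0, -0.164, 26, 13, 5, -0.022, -0.004, -0.163, 23, 18, 5, -0.02, -0.008, -0.164, 21, 20, 6, -0.019, -0.01, -0.163, 16, 24, 6, -0.017, -0.014, -0.164, 13, 26, 6, -0.015, -0.016, -0.163, 8, 27, 6, -0.012, -0.019, -0.164, 4, 29, 6, -0.009, -0.02, -0.164, -1, 29, 7, -0.005, -0.021, -0.163, -5, 28, 7, -0.002, -0.022, -0.164, -9, 27, 7, 0.002, -0.021, -0.163, -14, 25, 7, 0.005, -0.021, -0.164, -17.3, 22.6, 7.4, 0.009, -0.02, -0.163
end [0.4844 0.0136 0.2535] [-0.148, 0.9651, -0.072, 0.2039] err 3.7864650129635804e-05 0.03758869573689133
```

Emit:
play_rows:
  plan: [20, -21, 3, -0.009, 0.02, -0.164, 24, -18, 4, -0.013, 0.018, -0.163, 25, -13, 3, -0.015, 0.015, -0.164, 28, -10, 4, -0.018, 0.013, -0.163, 29, -4, 4, -0.019, 0.01, -0.164, 29, -1, 4, -0.021, 0.007, -0.163, 29, 5, 5, -0.022, 0.003, -0.164, 27, 9, 5, -0.021, 0, -0.164, 26, 13, 5, -0.022, -0.004, -0.163, 23, 18, 5, -0.02, -0.008, -0.164, 21, 20, 6, -0.019, -0.01, -0.163, 16, 24, 6, -0.017, -0.014, -0.164, 13, 26, 6, -0.015, -0.016, -0.163, 8, 27, 6, -0.012, -0.019, -0.164, 4, 29, 6, -0.009, -0.02, -0.164, -1, 29, 7, -0.005, -0.021, -0.163, -5, 28, 7, -0.002, -0.022, -0.164, -9, 27, 7, 0.002, -0.021, -0.163, -14, 25, 7, 0.005, -0.021, -0.164, -17.3, 22.6, 7.4, 0.009, -0.02, -0.163]
  hand: 100

```text
clock: 3.78
eef_pos: [0.484, 0.0145, 0.2523]
tool_rot: [-0.151, 0.965, -0.073, 0.203]
ft_force: [-0.1, -0.7, -0.4]
grip_width: 0.0853
```

Emit:
play_rows:
  plan: [0, 0, 0, 0, 0, 0, 0, 0, 0, 0, 0, 0]

```text
clock: 4.03
eef_pos: [0.4835, 0.0134, 0.2527]
tool_rot: [-0.147, 0.965, -0.072, 0.203]
ft_force: [-0.4, -0.1, 1.1]
grip_width: 0.0856
```

```bash
python3 -c "
from h import *
st()
rel(seatpose([0,0,.149],28.2-180))"
```

```text
t 4.03 p [0.4835 0.0134 0.2527] tool x [-0.874 -0.314 -0.371] z [ 0.413 -0.079 -0.907] j [ 0.109 -0.136 -0.401  0.888 -0.124 -0.22 ] F [-0.4 -0.1  1.1] T [ 0.03  0.36 -0.02] w 0.0856
  seat: p [ -1.   -0.4 148.7] xang -151.9 tilt [-0.002 -0.001 -1.   ]
shift in present tool [-1.  -0.1 -0.3] shift in target tool [-1.  -0.1 -0.3] rotvec [ 0.0005 -0.0022 -0.0014] deg 0.2
```

Emit:
play_rows:
  plan: [0, 0, 30, 0, 0, 0, 0, 0, 30, 0, 0, 0, 0, 0, 25, 0, 0, 0, 0, 0, 15, 0, 0, 0, 0, 0, 0, 0, 0, 0]

```text
clock: 4.65
eef_pos: [0.5246, 0.0046, 0.1615]
tool_rot: [-0.147, 0.966, -0.072, 0.202]
ft_force: [0.0, -0.5, 0.9]
grip_width: 0.0854
```

Emit:
play_rows:
  plan: [0, 0, 0, 0, 0, 0, 0, 0, 0, 0, 0, 0, 0, 0, 0, 0, 0, 0, 0, 0, 0, 0, 0, 0, 0, 0, 0, 0, 0, 0, 0, 0, 0, 0, 0, 0]
  hand: 0

```text
clock: 5.4
eef_pos: [0.5259, 0.0061, 0.1636]
tool_rot: [-0.148, 0.965, -0.072, 0.204]
ft_force: [-4.2, 0.8, 5.1]
grip_width: 0.0162
```

```bash
python3 -c "
from h import *
st()"
```

```text
t 5.4 p [0.5259 0.0061 0.1636] tool x [-0.873 -0.315 -0.373] z [ 0.416 -0.078 -0.906] j [ 0.079  0.021 -0.504  0.623 -0.111 -0.25 ] F [-4.2  0.8  5.1] T [0.12 0.73 0.05] w 0.0162
  seat: p [ 0.3  0.3 49.7] xang -151.8 tilt [ 0.     0.001 -1.   ]
```

Emit:
play_rows:
  plan: [0, 0, 0, 0, 0, 0.06, 0, 0, 0, 0, 0, 0.08, 0, 0, 0, 0, 0, 0.08, 0, 0, 0, 0, 0, 0.08, 0, 0, 0, 0, 0, 0.08, 0, 0, 0, 0, 0, 0.08, 0, 0, 0, 0, 0, 0.067, 0, 0, 0, 0, 0, 0, 0, 0, 0, 0, 0, 0, 0, 0, 0, 0, 0, 0]

```text
clock: 6.65
eef_pos: [0.5259, 0.005, 0.1636]
tool_rot: [0.109, 0.97, -0.017, 0.216]
ft_force: [-5.3, -2.4, 5.4]
grip_width: 0.0158
```

```bash
python3 - <<'E'
from h import *
st()
c=cam('top');np.save('top1.npy',c,allow_pickle=True)
o=(proj(c,C)[0]).astype(int)
cv2.imwrite('pics/top1.png',cv2.resize(c['frame'][o[1]-100:o[1]+80,o[0]-130:o[0]+110],None,fx=3.3,fy=3.3,interpolation=cv2.INTER_CUBIC))
s=cam('scene');cv2.imwrite('pics/scene1.png',s['frame'])
E
```

```text
t 6.65 p [0.5259 0.005  0.1636] tool x [-0.883  0.204 -0.423] z [ 0.416 -0.081 -0.906] j [ 0.078  0.021 -0.504  0.623 -0.113  0.277] F [-5.3 -2.4  5.4] T [-0.37  0.68 -0.3 ] w 0.0158
  seat: p [ 0.5 -0.7 49.7] xang 178.0 tilt [ 0.001 -0.002 -1.   ]
```

View pics/top1.png

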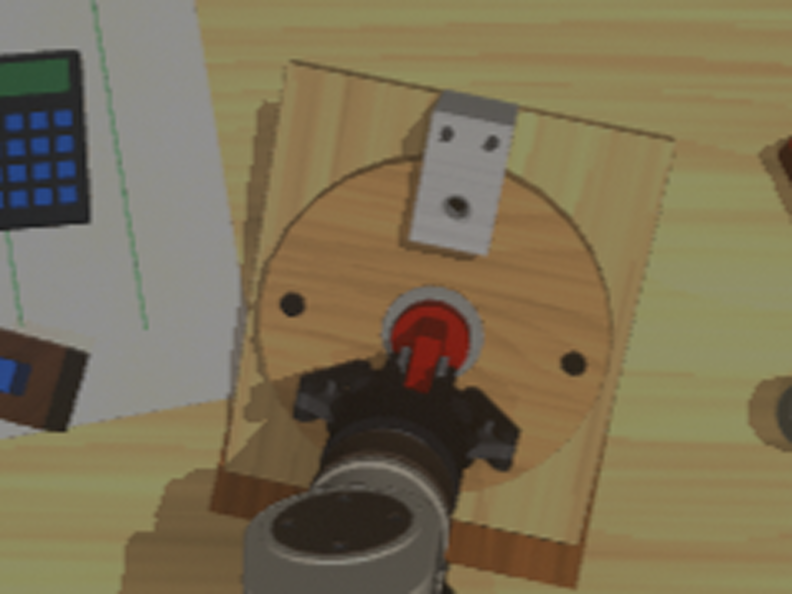

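View pics/scene1.png

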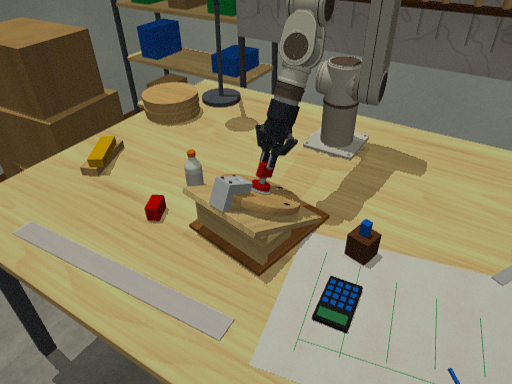

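```bash
cat >> h.py <<'E'
def holes(c,guess_deg,show=1):
    g=cv2.cvtColor(c['frame'],cv2.COLOR_BGR2GRAY);T=c['cam_to_world'];K=c['K']
    for a in guess_deg:
        p=C+.095*(np.cos(np.radians(a))*sx+np.sin(np.radians(a))*sy);u,v=proj(c,p)[0]
        u0,v0=int(round(u))-8,int(round(v))-8
        w=g[v0:v0+17,u0:u0+17].astype(float);t=(w.min()+np.median(w))/2;wt=np.clip(t-w,0,None);vv,uu=np.indices(w.shape)
        U=(uu*wt).sum()/wt.sum()+u0;V=(vv*wt).sum()/wt.sum()+v0
        r=T[:3,:3]@np.array([(U-K[0,2])/K[0,0],(V-K[1,2])/K[1,1],1]);o=T[:3,3];h=o+r*((n@(C-o))/(n@r))-C
        print('guess',a,'px',round(U,1),round(V,1),'ang',np.degrees(np.arctan2(h@sy,h@sx)).round(2),'r',np.linalg.norm(h).round(4),'dark',w.min())
E
python3 - <<'E'
from h import *
c=np.load('top1.npy',allow_pickle=True).item()
holes(c,[90,-90])
E
```

```text
guess 90 px 213.1 193.0 ang 90.02 r 0.0949 dark 36.0
guess -90 px 298.3 210.8 ang -90.05 r 0.0949 dark 36.0
```

Emit:
play_rows:
  plan: [0, 0, 0, 0, 0, 0, 0, 0, 0, 0, 0, 0, 0, 0, 0, 0, 0, 0, 0, 0, -25, 0, 0, 0, 0, 0, -40, 0, 0, 0, 0, 0, -35, 0, 0, 0, 0, 0, 0, 0, 0, 0]
  hand: 100

```text
clock: 7.62
eef_pos: [0.4857, 0.0141, 0.2569]
tool_rot: [0.108, 0.97, -0.016, 0.219]
ft_force: [-0.2, -0.2, -0.7]
grip_width: 0.0852
```

```bash
python3 - <<'E'
from h import *
st()
c=cam('top');holes(c,[90,-90])
p,q=seatpose([0,0,.149],178.0)
o=bot.get_obs()
rows(p,q,downpose([.515,.2905,.19],165.7),9)
E
```

```text
t 7.62 p [0.4857 0.0141 0.2569] tool x [-0.881  0.203 -0.427] z [ 0.421 -0.078 -0.904] j [ 0.11  -0.14  -0.397  0.888 -0.124  0.306] F [-0.2 -0.2 -0.7] T [0.13 0.42 0.01] w 0.0852
  seat: p [  2.6   0.8 151.6] xang 178.0 tilt [ 0.006  0.002 -1.   ]
guess 90 px 213.1 193.0 ang 90.02 r 0.0949 dark 38.0
guess -90 px 298.3 210.8 ang -90.05 r 0.0949 dark 38.0
6, 31, 5, 0.002, 0.048, 0.003, 6, 30, 6, 0.003, 0.049, 0.003, 6, 31, 6, 0.002, 0.048, 0.003, 6, 31, 6, 0.002, 0.049, 0.003, 5, 30, 6, 0.003, 0.048, 0.003, 5, 31, 7, 0.002, 0.049, 0.003, 5, 31, 6, 0.002, 0.048, 0.003, 5, 30, 7, 0.003, 0.048, 0.003, 4.8, 30.8, 6.8, 0.002, 0.049, 0.003
end [0.515  0.2905 0.19  ] [0.1245, 0.9922, 0.0001, -0.0001] err 5.140869526468478e-05 0.0178874308279858
```

Seat stayed aligned (0.0° off). On to the pin.

Emit:
play_rows:
  plan: [6, 31, 5, 0.002, 0.048, 0.003, 6, 30, 6, 0.003, 0.049, 0.003, 6, 31, 6, 0.002, 0.048, 0.003, 6, 31, 6, 0.002, 0.049, 0.003, 5, 30, 6, 0.003, 0.048, 0.003, 5, 31, 7, 0.002, 0.049, 0.003, 5, 31, 6, 0.002, 0.048, 0.003, 5, 30, 7, 0.003, 0.048, 0.003, 4.8, 30.8, 6.8, 0.002, 0.049, 0.003, 0, 0, 0, 0, 0, 0, 0, 0, 0, 0, 0, 0, 0, 0, 0, 0, 0, 0]

```text
clock: 9.18
eef_pos: [0.5148, 0.2897, 0.19]
tool_rot: [0.125, 0.992, 0.0, -0.0]
ft_force: [-1.0, 0.3, 1.1]
grip_width: 0.0856
```

```bash
python3 - <<'E'
from h import *
st();rel(downpose([.515,.2905,.085],165.7))
c=cam('scene');u=(proj(c,[.515,.29,.12])[0]).astype(int)
cv2.imwrite('pics/pin1.png',cv2.resize(c['frame'][u[1]-70:u[1]+70,u[0]-90:u[0]+90],None,fx=4,fy=4,interpolation=cv2.INTER_CUBIC))
E
```

```text
t 9.18 p [0.5148 0.2897 0.19  ] tool x [-0.969  0.248  0.001] z [-0.001  0.    -1.   ] j [0.512 0.434 0.212 1.35  0.    0.763] F [-1.   0.3  1.1] T [-0.01 -0.07  0.03] w 0.0856
  seat: p [-46.3 276.9 100.6] xang 176.0 tilt [-0.423 -0.    -0.906]
shift in present tool [-1.00e-01  8.00e-01  1.05e+02] shift in target tool [ -0.    0.8 105. ] rotvec [-0.0001 -0.0007 -0.0012] deg 0.1
```

View pics/pin1.png

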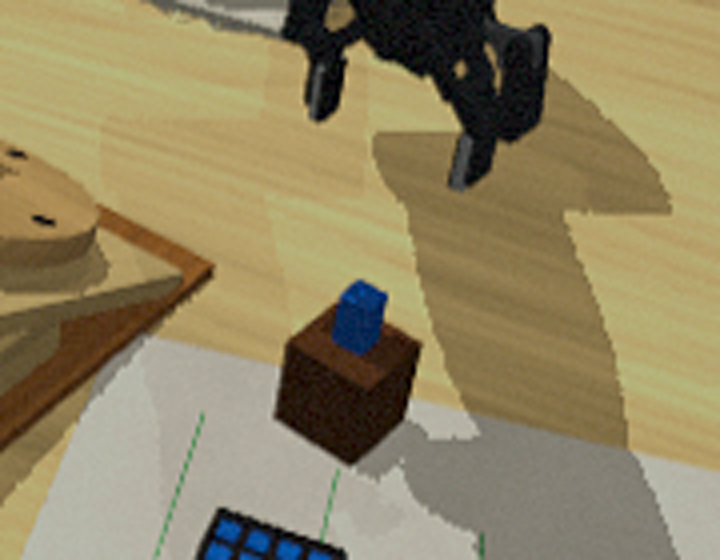

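Emit:
play_rows:
  plan: [0, 0.4, 35, 0, 0, 0, 0, 0, 35, 0, 0, 0, 0, 0, 25, 0, 0, 0, 0, 0, 10, 0, 0, 0, 0, 0, 0, 0, 0, 0, 0, 0, 0, 0, 0, 0]

```text
clock: 9.98
eef_pos: [0.516, 0.2914, 0.0867]
tool_rot: [0.125, 0.992, 0.001, 0.001]
ft_force: [0.8, 0.6, 0.6]
grip_width: 0.0853
```

Emit:
play_rows:
  plan: [0, 0, 0, 0, 0, 0, 0, 0, 0, 0, 0, 0, 0, 0, 0, 0, 0, 0, 0, 0, 0, 0, 0, 0, 0, 0, 0, 0, 0, 0, 0, 0, 0, 0, 0, 0]
  hand: 0

```text
clock: 10.72
eef_pos: [0.5154, 0.291, 0.0856]
tool_rot: [0.125, 0.992, 0.0, 0.0]
ft_force: [-0.9, -1.0, 4.0]
grip_width: 0.0201
```

```bash
python3 - <<'E'
from h import *
st()
c=cam('scene');u=(proj(c,[.515,.29,.12])[0]).astype(int)
cv2.imwrite('pics/pin2.png',cv2.resize(c['frame'][u[1]-70:u[1]+70,u[0]-90:u[0]+90],None,fx=4,fy=4,interpolation=cv2.INTER_CUBIC))
E
```

```text
t 10.72 p [0.5154 0.291  0.0856] tool x [-0.969  0.247  0.   ] z [ 0.     0.001 -1.   ] j [5.140e-01 5.030e-01 4.100e-02 1.108e+00 1.000e-03 7.640e-01] F [-0.9 -1.   4. ] T [-0.1   0.12  0.02] w 0.0201
  seat: p [-90.2 278.3   5.8] xang 176.0 tilt [-0.423  0.001 -0.906]
```

View pics/pin2.png

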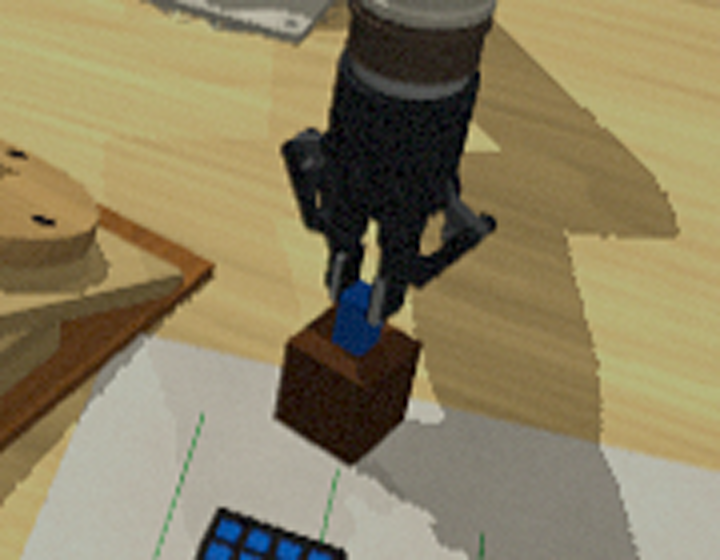

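Emit:
play_rows:
  plan: [0, 0, -20, 0, 0, 0, 0, 0, -30, 0, 0, 0, 0, 0, -40, 0, 0, 0, 0, 0, -40, 0, 0, 0, 0, 0, -45, 0, 0, 0, 0, 0, 0, 0, 0, 0, 0, 0, 0, 0, 0, 0]

```text
clock: 11.65
eef_pos: [0.5148, 0.2908, 0.259]
tool_rot: [0.125, 0.992, -0.0, -0.001]
ft_force: [0.2, -0.2, -1.7]
grip_width: 0.0202
```

```bash
python3 - <<'E'
from h import *
st()
p,q=downpose([.5152,.2905,.260],165.7)
rows(p,q,seatpose([.0955,-.0005,.1675],176.0),12)
E
```

```text
t 11.65 p [0.5148 0.2908 0.259 ] tool x [-0.969  0.247  0.002] z [-0.002 -0.    -1.   ] j [5.140e-01 4.190e-01 3.670e-01 1.521e+00 1.000e-03 7.640e-01] F [ 0.2 -0.2 -1.7] T [-0.01  0.   -0.04] w 0.0202
  seat: p [-17.4 277.9 163.2] xang 176.0 tilt [-0.424 -0.001 -0.905]
-10, -23, -4, -0.002, -0.036, 0.001, -10, -22, -4, -0.003, -0.037, 0, -10, -23, -4, -0.002, -0.036, 0.001, -10, -22, -3, -0.003, -0.036, 0.001, -10, -23, -3, -0.002, -0.036, 0, -11, -23, -3, -0.002, -0.037, 0.001, -10, -22, -2, -0.003, -0.036, 0, -11, -23, -2, -0.002, -0.036, 0.001, -11, -22, -2, -0.003, -0.037, 0.001, -10, -23, -1, -0.002, -0.036, 0, -11, -22, -1, -0.002, -0.036, 0.001, -11.2, -22.6, -0.5, -0.003, -0.036, 0.001
end [ 0.5616 -0.0015  0.3105] [0.1254, 0.9682, -0.0125, 0.2159] err 3.309816486868426e-05 0.035292981995459285
```

Emit:
play_rows:
  plan: [-10, -23, -4, -0.002, -0.036, 0.001, -10, -22, -4, -0.003, -0.037, 0, -10, -23, -4, -0.002, -0.036, 0.001, -10, -22, -3, -0.003, -0.036, 0.001, -10, -23, -3, -0.002, -0.036, 0, -11, -23, -3, -0.002, -0.037, 0.001, -10, -22, -2, -0.003, -0.036, 0, -11, -23, -2, -0.002, -0.036, 0.001, -11, -22, -2, -0.003, -0.037, 0.001, -10, -23, -1, -0.002, -0.036, 0, -11, -22, -1, -0.002, -0.036, 0.001, -11.2, -22.6, -0.5, -0.003, -0.036, 0.001, 0, 0, 0, 0, 0, 0, 0, 0, 0, 0, 0, 0, 0, 0, 0, 0, 0, 0]

```text
clock: 13.52
eef_pos: [0.5613, -0.0004, 0.3096]
tool_rot: [0.125, 0.969, -0.012, 0.215]
ft_force: [0.5, 0.7, -0.2]
grip_width: 0.02
```

Emit:
play_rows:
  plan: [0, 0, 20, 0, 0, 0, 0, 0, 20, 0, 0, 0, 0, 0, 0, 0, 0, 0, 0, 0, 0, 0, 0, 0]

```text
clock: 14.02
eef_pos: [0.5782, -0.0038, 0.2747]
tool_rot: [0.125, 0.968, -0.012, 0.216]
ft_force: [0.7, 0.0, -1.9]
grip_width: 0.0201
```

```bash
python3 - <<'E'
from h import *
st()
for nm in('scene','top'):
    c=cam(nm);u=(proj(c,C+S@[.0955,0,.05])[0]).astype(int)
    o=bot.get_obs();q=R.from_quat(o['tool_rot']);tip=o['eef_pos']+q.apply([0,0,.0755])
    im=cv2.resize(c['frame'],None,fx=6,fy=6,interpolation=cv2.INTER_CUBIC)
    for p,col in((tip,(0,255,0)),(C+S@[.0955,-.0005,.032],(255,0,255))):
        a=((proj(c,p)[0]+.5)*6).astype(int);cv2.circle(im,tuple(a),3,col,1)
    u=u*6;cv2.imwrite(f'pics/ins_{nm}1.png',im[u[1]-260:u[1]+260,u[0]-300:u[0]+300])
E
```

```text
t 14.03 p [ 0.5782 -0.0038  0.2747] tool x [-0.876  0.237 -0.421] z [ 0.415 -0.078 -0.907] j [ 0.047  0.043 -0.177  0.926 -0.097  0.283] F [ 0.7  0.  -1.9] T [0.12 0.47 0.05] w 0.0201
  seat: p [ 95.5   0.4 127.9] xang 176.0 tilt [-0.001  0.001 -1.   ]
```

View pics/ins_scene1.png

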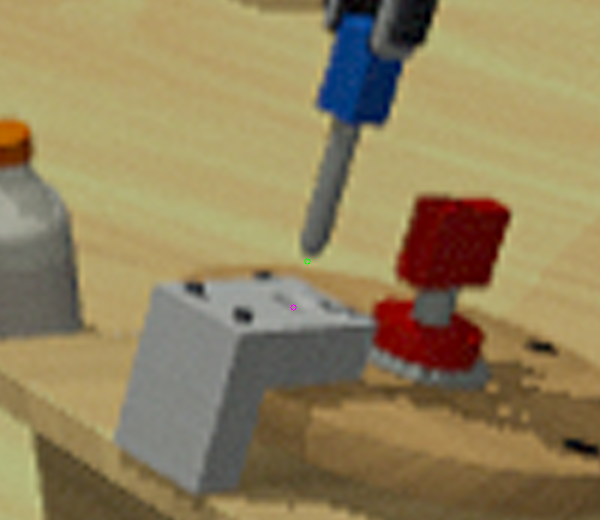

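View pics/ins_top1.png

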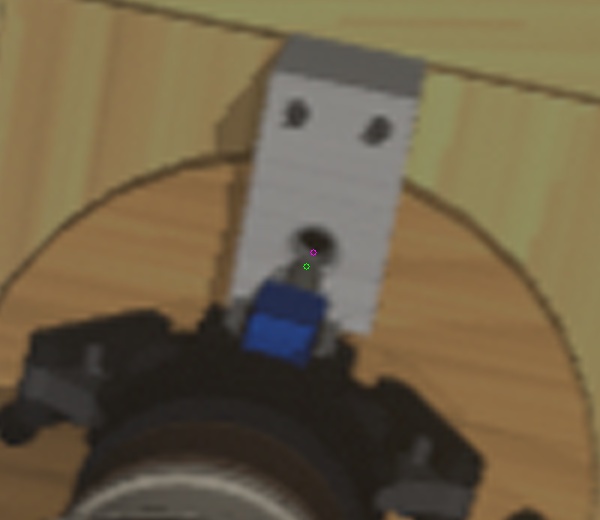

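```bash
python3 - <<'E'
from h import *
o=bot.get_obs();q=R.from_quat(o['tool_rot']);tip=o['eef_pos']+q.apply([0,0,.0755])
B=C+S@[.0955,-.0005,.032]
for nm in('scene','top'):
    c=bot.camera(nm);np.save(nm+'2.npy',c,allow_pickle=True)
    print(nm,'tip',proj(c,tip),'bush',proj(c,B),'J/mm',[((proj(c,B+k*.01)-proj(c,B))[0]/10).round(3) for k in(sx,sy,n)])
    k=16
    u=proj(c,(tip+B)/2)[0].round().astype(int)
    for tag,cc in(('a',c),('b',np.load(nm+'0.npy',allow_pickle=True).item())):
        im=cc['frame'][u[1]-14:u[1]+14,u[0]-18:u[0]+18];im=cv2.convertScaleAbs(im,alpha=1.6);im=cv2.resize(im,None,fx=k,fy=k,interpolation=cv2.INTER_NEAREST)
        for p,col in((tip,(0,255,0)),(B,(255,0,255))):
            a=((proj(cc,p)[0]+.5-u+[18,14])*k).astype(int);cv2.circle(im,tuple(a),4,col,1)
        cv2.imwrite(f'pics/z_{nm}_{tag}.png',im)
a=[np.hstack([cv2.imread(f'pics/z_{nm}_{t}.png') for t in 'ab']) for nm in('scene','top')]
cv2.imwrite('pics/z.png',cv2.resize(np.vstack(a),(768,600)))
E
```

```text
scene tip [[240.73669225 172.65523222]] bush [[238.45000928 180.37780437]] J/mm [array([-0.271,  0.016]), array([0.284, 0.156]), array([ 0.106, -0.374])]
top tip [[261.5184486  166.52747157]] bush [[262.74406093 164.20251649]] J/mm [array([ 0.091, -0.463]), array([-0.477, -0.099]), array([-0.042,  0.128])]
```

View pics/z.png

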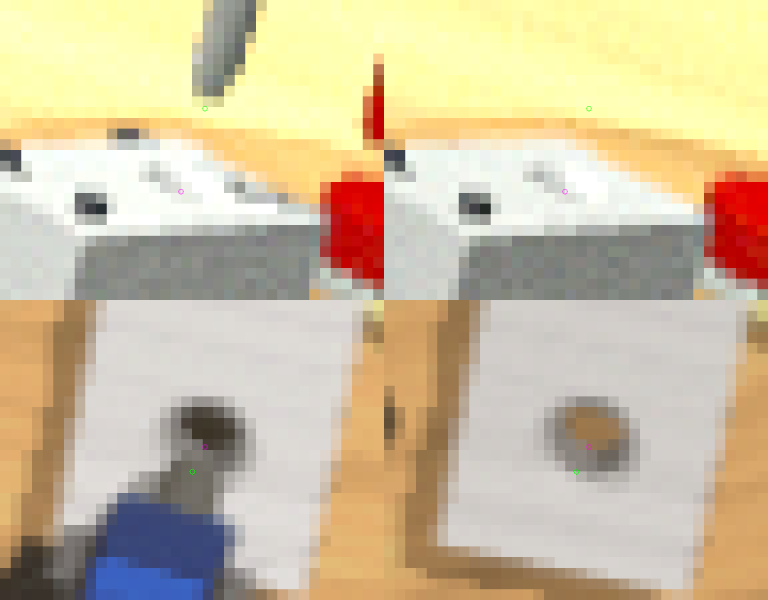

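Emit:
play_rows:
  plan: [-1.5, -1.3, 8, 0, 0, 0, 0, 0, 8, 0, 0, 0, 0, 0, 6, 0, 0, 0, 0, 0, 4, 0, 0, 0, 0, 0, 0, 0, 0, 0]

```text
clock: 14.85
eef_pos: [0.5897, -0.0077, 0.2506]
tool_rot: [0.126, 0.968, -0.012, 0.215]
ft_force: [-0.1, -0.3, -0.8]
grip_width: 0.02
```

```bash
python3 - <<'E'
from h import *
st()
o=bot.get_obs();q=R.from_quat(o['tool_rot']);tip=o['eef_pos']+q.apply([0,0,.0755])
a=[]
for nm in('scene','top'):
    c=bot.camera(nm);u=proj(c,C+S@[.0955,-.0005,.032])[0].round().astype(int)
    im=cv2.resize(cv2.convertScaleAbs(c['frame'][u[1]-19:u[1]+19,u[0]-24:u[0]+24],alpha=1.5),None,fx=12,fy=12,interpolation=cv2.INTER_CUBIC);a.append(im)
cv2.imwrite('pics/ins2.png',cv2.resize(np.hstack(a),(800,320)))
E
```

```text
t 14.85 p [ 0.5897 -0.0077  0.2506] tool x [-0.876  0.238 -0.42 ] z [ 0.413 -0.078 -0.907] j [ 0.037  0.077 -0.203  0.866 -0.093  0.275] F [-0.1 -0.3 -0.8] T [0.32 0.48 0.09] w 0.02
  seat: p [ 96.2  -1.4 101. ] xang 176.0 tilt [-0.002  0.001 -1.   ]
```

View pics/ins2.png

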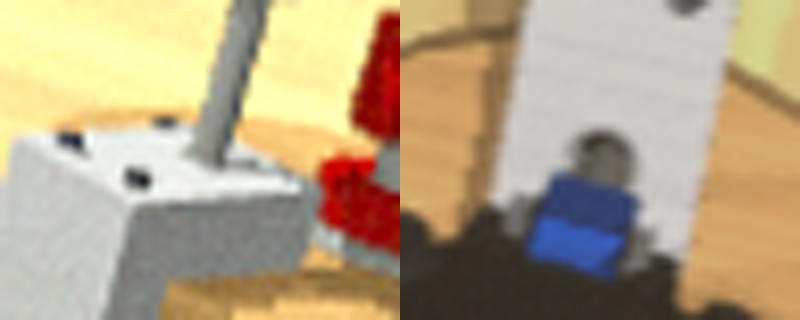

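Emit:
play_rows:
  plan: [-0.8, 0.4, 4, 0, 0, 0, 0, 0, 5, 0, 0, 0, 0, 0, 5, 0, 0, 0, 0, 0, 0, 0, 0, 0]

```text
clock: 15.45
eef_pos: [0.5963, -0.0087, 0.238]
tool_rot: [0.126, 0.968, -0.012, 0.215]
ft_force: [0.1, 1.6, -2.4]
grip_width: 0.0199
```

```bash
python3 -c "
from h import *
st()"
```

```text
t 15.45 p [ 0.5963 -0.0087  0.238 ] tool x [-0.876  0.238 -0.42 ] z [ 0.413 -0.078 -0.907] j [ 0.035  0.097 -0.214  0.835 -0.092  0.273] F [ 0.1  1.6 -2.4] T [0.63 0.61 0.31] w 0.0199
  seat: p [96.9 -1.1 86.8] xang 176.0 tilt [-0.002  0.001 -1.   ]
```

Emit:
play_rows:
  plan: [0, 0.4, 4, 0, 0, 0, 0, 0, 4, 0, 0, 0, 0, 0, 4, 0, 0, 0, 0, 0, 0, 0, 0, 0]

```text
clock: 15.95
eef_pos: [0.6014, -0.0095, 0.2273]
tool_rot: [0.126, 0.968, -0.012, 0.215]
ft_force: [0.7, 0.4, -2.4]
grip_width: 0.0201
```

```bash
python3 -c "
from h import *
st()"
```

```text
t 15.95 p [ 0.6014 -0.0095  0.2273] tool x [-0.876  0.238 -0.42 ] z [ 0.414 -0.078 -0.907] j [ 0.033  0.114 -0.224  0.808 -0.092  0.271] F [ 0.7  0.4 -2.4] T [0.52 0.61 0.18] w 0.0201
  seat: p [97.1 -0.9 74.9] xang 175.9 tilt [-0.002  0.    -1.   ]
```

Emit:
play_rows:
  plan: [0, 0.2, 4, 0, 0, 0, 0, 0, 4, 0, 0, 0, 0, 0, 4, 0, 0, 0, 0, 0, 0, 0, 0, 0]

```text
clock: 16.45
eef_pos: [0.6064, -0.0103, 0.2164]
tool_rot: [0.126, 0.968, -0.013, 0.215]
ft_force: [-2.2, 1.3, -1.7]
grip_width: 0.0201
```

```bash
python3 -c "
from h import *
st()"
```

```text
t 16.45 p [ 0.6064 -0.0103  0.2164] tool x [-0.876  0.238 -0.42 ] z [ 0.414 -0.078 -0.907] j [ 0.031  0.131 -0.233  0.781 -0.091  0.27 ] F [-2.2  1.3 -1.7] T [0.42 0.83 0.08] w 0.0201
  seat: p [97.1 -0.7 62.9] xang 175.9 tilt [-0.002  0.    -1.   ]
```

Emit:
play_rows:
  plan: [0.4, 0, 4, 0, 0, 0, 0, 0, 4, 0, 0, 0, 0, 0, 3, 0, 0, 0, 0, 0, 0, 0, 0, 0]

```text
clock: 16.95
eef_pos: [0.6108, -0.011, 0.2066]
tool_rot: [0.126, 0.968, -0.013, 0.215]
ft_force: [-0.4, 0.4, -2.2]
grip_width: 0.0201
```

Emit:
play_rows:
  plan: [0, 0, 2, 0, 0, 0, 0, 0, 1, 0, 0, 0, 0, 0, 0, 0, 0, 0]

```text
clock: 17.32
eef_pos: [0.612, -0.0112, 0.2042]
tool_rot: [0.126, 0.968, -0.012, 0.216]
ft_force: [-1.3, 1.9, -1.9]
grip_width: 0.0199
```

```bash
python3 -c "
from h import *
st()"
```

```text
t 17.32 p [ 0.612  -0.0112  0.2042] tool x [-0.875  0.238 -0.421] z [ 0.414 -0.078 -0.907] j [ 0.029  0.15  -0.244  0.75  -0.09   0.267] F [-1.3  1.9 -1.9] T [0.33 0.81 0.11] w 0.0199
  seat: p [97.1 -0.6 49.4] xang 175.9 tilt [-0.001  0.    -1.   ]
```

Emit:
play_rows:
  plan: [0, 0, 1, 0, 0, 0, 0, 0, 1, 0, 0, 0, 0, 0, 0, 0, 0, 0]

```text
clock: 17.7
eef_pos: [0.6127, -0.0113, 0.2028]
tool_rot: [0.126, 0.968, -0.012, 0.216]
ft_force: [-3.4, 1.3, 2.3]
grip_width: 0.0202
```

Emit:
play_rows:
  plan: [0, 0, 1, 0, 0, 0, 0, 0, 0, 0, 0, 0]

```text
clock: 17.95
eef_pos: [0.6129, -0.0113, 0.2027]
tool_rot: [0.126, 0.968, -0.012, 0.216]
ft_force: [-7.9, 0.6, 6.5]
grip_width: 0.0198
```

Emit:
play_rows:
  plan: [0, 0, 0, 0, 0, 0, 0, 0, 0, 0, 0, 0, 0, 0, 0, 0, 0, 0, 0, 0, 0, 0, 0, 0]
  hand: 100

```text
clock: 18.45
eef_pos: [0.6134, -0.0115, 0.2015]
tool_rot: [0.126, 0.968, -0.012, 0.216]
ft_force: [1.0, 0.5, -0.4]
grip_width: 0.0853
```

Emit:
play_rows:
  plan: [0, 0, -20, 0, 0, 0, 0, 0, -40, 0, 0, 0, 0, 0, -40, 0, 0, 0, 0, 0, 0, 0, 0, 0, 0, 0, 0, 0, 0, 0]

```text
clock: 19.08
eef_pos: [0.5716, -0.0036, 0.2917]
tool_rot: [0.126, 0.968, -0.012, 0.215]
ft_force: [0.1, -0.3, -0.4]
grip_width: 0.0853
```

```bash
python3 - <<'E'
from h import *
st()
for nm in('scene','top'):
    c=cam(nm);np.save(nm+'3.npy',c,allow_pickle=True)
    u=proj(c,C+S@[.06,0,.05])[0].round().astype(int)
    cv2.imwrite(f'pics/a_{nm}.png',cv2.resize(c['frame'][u[1]-60:u[1]+60,u[0]-80:u[0]+80],None,fx=4.5,fy=4.5,interpolation=cv2.INTER_CUBIC))
    P=pts(c);q=(P-C)@S;f=c['frame'].astype(int)
    m=(f[...,0]>f[...,2]+40)&(abs(q[...,0]-.095)<.04)&(abs(q[...,1])<.04)&(c['range_z']>0);a=q[m];print(nm,m.sum(),a.min(0),a.max(0),np.percentile(a[:,2],[50,80,90,95]))
    if nm=='top': holes(c,[90,-90]) 
E
```

```text
t 19.07 p [ 0.5716 -0.0036  0.2917] tool x [-0.876  0.238 -0.42 ] z [ 0.414 -0.078 -0.907] j [ 0.048  0.024 -0.153  0.97  -0.098  0.285] F [ 0.1 -0.3 -0.4] T [0.09 0.39 0.02] w 0.0853
  seat: p [ 96.8  -0.7 146.1] xang 175.9 tilt [-0.001  0.    -1.   ]
scene 184 [ 0.08540608 -0.01326342  0.03618283] [0.10899367 0.01177219 0.07399773] [0.05612205 0.06886524 0.07233627 0.07347698]
top 110 [ 0.08534884 -0.01096604  0.06623204] [0.10730591 0.01021398 0.0783229 ] [0.07207746 0.07336907 0.0739218  0.07441542]
guess 90 px 213.2 190.7 ang 86.93 r 0.0956 dark 34.0
guess -90 px 294.4 209.0 ang -88.62 r 0.0857 dark 32.0
```

View pics/a_scene.png

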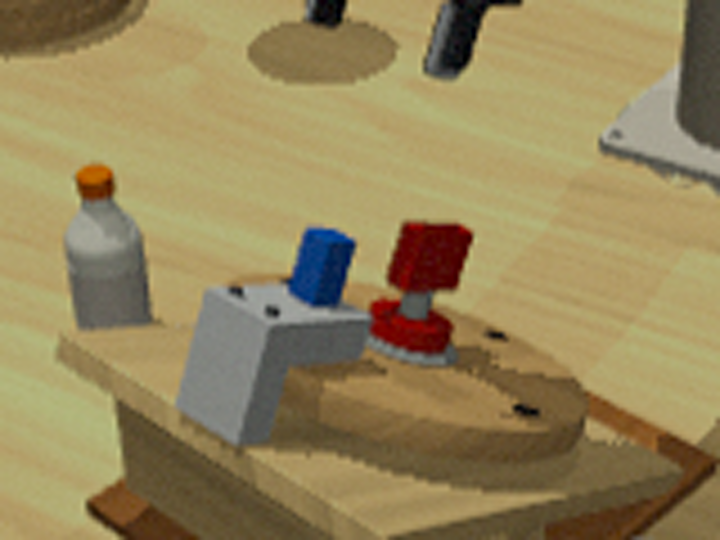

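View pics/a_top.png

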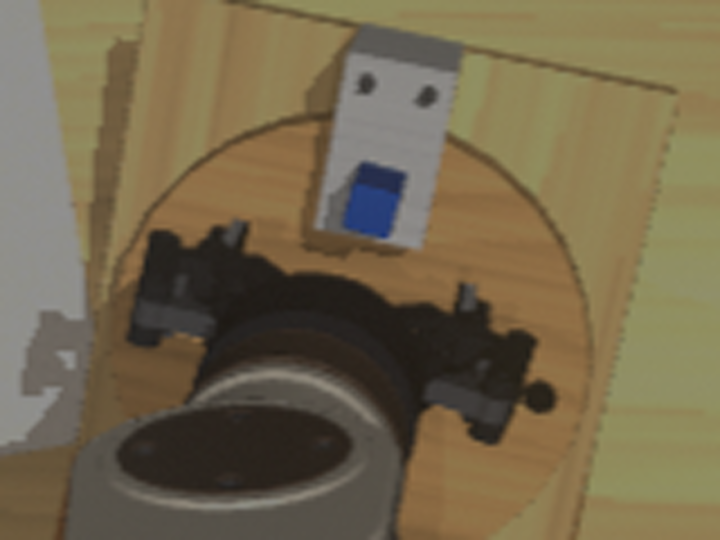

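```bash
python3 - <<'E'
from h import *
p,q=seatpose([.0968,-.0007,.1461],175.9)
rows(p,q,seatpose([0,0,.1461],178.0),3)
E
```

```text
32, -2, -0, 0, 0, -0.012, 32, -2, -0, -0, -0, -0.012, 32.7, -1.1, -0, 0, 0, -0.013
end [0.4855 0.0134 0.2508] [0.1081, 0.9703, -0.0165, 0.2158] err 5.775945253522932e-05 0.019943841984050414
```

Emit:
play_rows:
  plan: [32, -2, 0, 0, 0, -0.012, 32, -2, 0, 0, 0, -0.012, 32.7, -1.1, 0, 0, 0, -0.013, 0, 0, 0, 0, 0, 0, 0, 0, 0, 0, 0, 0]

```text
clock: 19.8
eef_pos: [0.4864, 0.0134, 0.2514]
tool_rot: [0.108, 0.97, -0.016, 0.216]
ft_force: [-0.2, -0.2, -0.1]
grip_width: 0.0854
```

```bash
python3 -c "
from h import *
st();rel(seatpose([0,0,.049],178))"
```

```text
t 19.8 p [0.4864 0.0134 0.2514] tool x [-0.884  0.202 -0.422] z [ 0.415 -0.078 -0.907] j [ 0.108 -0.131 -0.401  0.881 -0.123  0.303] F [-0.2 -0.2 -0.1] T [0.1  0.4  0.04] w 0.0854
  seat: p [1.000e+00 1.000e-01 1.463e+02] xang 178.1 tilt [-0.001  0.    -1.   ]
shift in present tool [ 1.  -0.2 97.3] shift in target tool [ 1.  -0.1 97.3] rotvec [ 0.0004 -0.0006  0.001 ] deg 0.1
```

Emit:
play_rows:
  plan: [0.5, 0, 30, 0, 0, 0, 0, 0, 30, 0, 0, 0, 0, 0, 24, 0, 0, 0, 0, 0, 13, 0, 0, 0, 0, 0, 0, 0, 0, 0, 0, 0, 0, 0, 0, 0]

```text
clock: 20.55
eef_pos: [0.5261, 0.0059, 0.1642]
tool_rot: [0.108, 0.97, -0.016, 0.216]
ft_force: [0.4, 0.1, 0.3]
grip_width: 0.0856
```

Emit:
play_rows:
  plan: [0, 0, 0, 0, 0, 0, 0, 0, 0, 0, 0, 0, 0, 0, 0, 0, 0, 0, 0, 0, 0, 0, 0, 0, 0, 0, 0, 0, 0, 0, 0, 0, 0, 0, 0, 0]
  hand: 0

```text
clock: 21.3
eef_pos: [0.5252, 0.0053, 0.1638]
tool_rot: [0.108, 0.97, -0.017, 0.216]
ft_force: [-4.1, -1.5, 4.8]
grip_width: 0.0162
```

```bash
python3 -c "
from h import *
st();print(S.T@bot.get_obs()['ft_torque'])"
```

```text
t 21.3 p [0.5252 0.0053 0.1638] tool x [-0.884  0.202 -0.422] z [ 0.415 -0.08  -0.907] j [ 0.078  0.02  -0.504  0.625 -0.112  0.276] F [-4.1 -1.5  4.8] T [-0.42  0.8  -0.29] w 0.0162
  seat: p [-0.1 -0.6 50.1] xang 178.0 tilt [-0.    -0.001 -1.   ]
[-0.62914609  0.70384432 -0.03017614]
```

Turn 1.2 rad in small rows, then feel for the stop.

Emit:
play_rows:
  plan: [0, 0, 0, 0, 0, 0.06, 0, 0, 0, 0, 0, 0.08, 0, 0, 0, 0, 0, 0.08, 0, 0, 0, 0, 0, 0.08, 0, 0, 0, 0, 0, 0.08, 0, 0, 0, 0, 0, 0.08, 0, 0, 0, 0, 0, 0.08, 0, 0, 0, 0, 0, 0.08, 0, 0, 0, 0, 0, 0.08, 0, 0, 0, 0, 0, 0.08, 0, 0, 0, 0, 0, 0.08, 0, 0, 0, 0, 0, 0.08, 0, 0, 0, 0, 0, 0.08, 0, 0, 0, 0, 0, 0.08, 0, 0, 0, 0, 0, 0.08, 0, 0, 0, 0, 0, 0.06, 0, 0, 0, 0, 0, 0]

```text
clock: 23.42
eef_pos: [0.5241, 0.0042, 0.1633]
tool_rot: [0.652, 0.727, 0.11, 0.185]
ft_force: [-8.0, -4.4, 8.0]
grip_width: 0.0163
```

```bash
python3 -c "
from h import *
st();print(S.T@bot.get_obs()['ft_torque'])"
```

```text
t 23.43 p [0.5241 0.0042 0.1633] tool x [-0.081  0.989 -0.126] z [ 0.413 -0.082 -0.907] j [ 0.077  0.019 -0.505  0.627 -0.114  1.515] F [-8.  -4.4  8. ] T [-0.88  1.28 -0.36] w 0.0163
  seat: p [-1.1 -1.9 50.1] xang 107.0 tilt [-0.002 -0.004 -1.   ]
[-1.14897744  1.09758905  0.13751575]
```

Emit:
play_rows:
  plan: [0, 0, 0, 0, 0, 0.05, 0, 0, 0, 0, 0, 0.05, 0, 0, 0, 0, 0, 0.05, 0, 0, 0, 0, 0, 0]

```text
clock: 23.92
eef_pos: [0.5239, 0.0041, 0.1633]
tool_rot: [0.705, 0.676, 0.123, 0.177]
ft_force: [-8.7, -4.5, 8.9]
grip_width: 0.0161
```

```bash
python3 -c "
from h import *
st();print(S.T@bot.get_obs()['ft_torque'])"
```

```text
t 23.93 p [0.5239 0.0041 0.1633] tool x [ 0.056  0.996 -0.065] z [ 0.413 -0.082 -0.907] j [ 0.077  0.019 -0.505  0.627 -0.114  1.665] F [-8.7 -4.5  8.9] T [-1.01  1.32 -0.32] w 0.0161
  seat: p [-1.3 -1.9 50.1] xang 98.4 tilt [-0.002 -0.004 -1.   ]
[-1.25938097  1.10674371  0.23246982]
```

Emit:
play_rows:
  plan: [0, 0, 0, 0, 0, 0.03, 0, 0, 0, 0, 0, 0.03, 0, 0, 0, 0, 0, 0]

```text
clock: 24.3
eef_pos: [0.5239, 0.0041, 0.1632]
tool_rot: [0.724, 0.656, 0.128, 0.173]
ft_force: [-8.3, -6.0, 8.2]
grip_width: 0.0163
```

```bash
python3 -c "
from h import *
st();print(S.T@bot.get_obs()['ft_torque'])"
```

```text
t 24.3 p [0.5239 0.0041 0.1632] tool x [ 0.108  0.993 -0.041] z [ 0.412 -0.083 -0.907] j [ 0.077  0.019 -0.505  0.627 -0.114  1.723] F [-8.3 -6.   8.2] T [-1.5   1.4   0.42] w 0.0163
  seat: p [-1.3 -2.  50.1] xang 95.1 tilt [-0.002 -0.004 -1.   ]
[-1.39643517  1.09040125  1.11738919]
```

Emit:
play_rows:
  plan: [0, 0, 0, 0, 0, 0.02, 0, 0, 0, 0, 0, 0]

```text
clock: 24.55
eef_pos: [0.5239, 0.0042, 0.1632]
tool_rot: [0.73, 0.649, 0.13, 0.172]
ft_force: [-7.7, -5.0, 8.8]
grip_width: 0.0166
```

```bash
python3 -c "
from h import *
st();print(S.T@bot.get_obs()['ft_torque'])"
```

```text
t 24.55 p [0.5239 0.0042 0.1632] tool x [ 0.125  0.992 -0.034] z [ 0.412 -0.083 -0.907] j [ 0.078  0.019 -0.505  0.627 -0.115  1.742] F [-7.7 -5.   8.8] T [-1.71  1.43  0.75] w 0.0166
  seat: p [-1.3 -1.9 50.1] xang 94.0 tilt [-0.002 -0.004 -1.   ]
[-1.44631988  1.0823428   1.49733249]
```

Emit:
play_rows:
  plan: [0, 0, 0, 0, 0, -0.03, 0, 0, 0, 0, 0, 0]

```text
clock: 24.8
eef_pos: [0.5239, 0.0042, 0.1632]
tool_rot: [0.721, 0.659, 0.127, 0.174]
ft_force: [-8.0, -4.7, 8.5]
grip_width: 0.0159
```

Emit:
play_rows:
  plan: [0, 0, 0, 0, 0, 0, 0, 0, 0, 0, 0, 0, 0, 0, 0, 0, 0, 0, 0, 0, 0, 0, 0, 0, 0, 0, -20, 0, 0, 0, 0, 0, -40, 0, 0, 0, 0, 0, -50, 0, 0, 0, 0, 0, -50, 0, 0, 0, 0, 0, 0, 0, 0, 0, 0, 0, 0, 0, 0, 0]
  hand: 100

```text
clock: 26.05
eef_pos: [0.4589, 0.0185, 0.3079]
tool_rot: [0.721, 0.659, 0.13, 0.173]
ft_force: [0.4, -0.3, 0.1]
grip_width: 0.0854
```

```bash
python3 - <<'E'
from h import *
st()
for nm in('scene','top'):
    c=cam(nm);np.save(nm+'4.npy',c,allow_pickle=True);cv2.imwrite(f'pics/f_{nm}.png',c['frame'])
    u=proj(c,C+S@[.06,0,.05])[0].round().astype(int)
    cv2.imwrite(f'pics/b_{nm}.png',cv2.resize(c['frame'][u[1]-60:u[1]+60,u[0]-80:u[0]+80],None,fx=4.5,fy=4.5,interpolation=cv2.INTER_CUBIC))
    P=pts(c);q=(P-C)@S;f=c['frame'].astype(int)
    m=(f[...,0]>f[...,2]+40)&(abs(q[...,0]-.095)<.04)&(abs(q[...,1])<.04)&(c['range_z']>0);a=q[m];print(nm,m.sum(),a.min(0),a.max(0),np.percentile(a[:,2],[50,80,90,95]))
    m=(f[...,2]>90)&(f[...,1]<60)&(q[...,2]>.070)&(q[...,2]<.085)&(np.hypot(q[...,0],q[...,1])<.05);a=q[m][:,:2]
    if len(a)>8: V=np.linalg.svd(a-a.mean(0))[2];print('bar',len(a),a.mean(0),np.degrees(np.arctan2(V[0][1],V[0][0])))
    holes(c,[90,-90,180])
E
```

```text
t 26.05 p [0.4589 0.0185 0.3079] tool x [ 0.099  0.994 -0.04 ] z [ 0.414 -0.078 -0.907] j [ 0.132 -0.207 -0.314  1.048 -0.132  1.765] F [ 0.4 -0.3  0.1] T [ 0.06  0.42 -0.  ] w 0.0854
  seat: p [ -0.4   0.  209.3] xang 95.6 tilt [-0.001  0.    -1.   ]
scene 182 [ 0.08325516 -0.01251598  0.03544395] [0.10692865 0.01226842 0.07371397] [0.05592903 0.06876229 0.07206171 0.07326792]
bar 64 [0.00541358 0.00205064] 100.55557727850491
guess 90 px 286.2 204.0 ang 93.1 r 0.0911 dark 9.0
guess -90 px 239.6 174.9 ang -107.07 r 0.1107 dark 23.0
guess 180 px 280.4 187.4 ang -177.78 r 0.1036 dark 24.0
top 109 [ 0.08465569 -0.01147062  0.06762131] [0.10643861 0.01036937 0.07706207] [0.0718002  0.07328304 0.07402225 0.07451045]
bar 186 [ 0.00135755 -0.00109241] -81.26566541854261
guess 90 px 213.2 192.1 ang 88.75 r 0.095 dark 38.0
guess -90 px 298.1 211.7 ang -91.34 r 0.095 dark 38.0
guess 180 px 244.2 240.5 ang 175.14 r 0.0966 dark 29.0
```

View pics/b_scene.png

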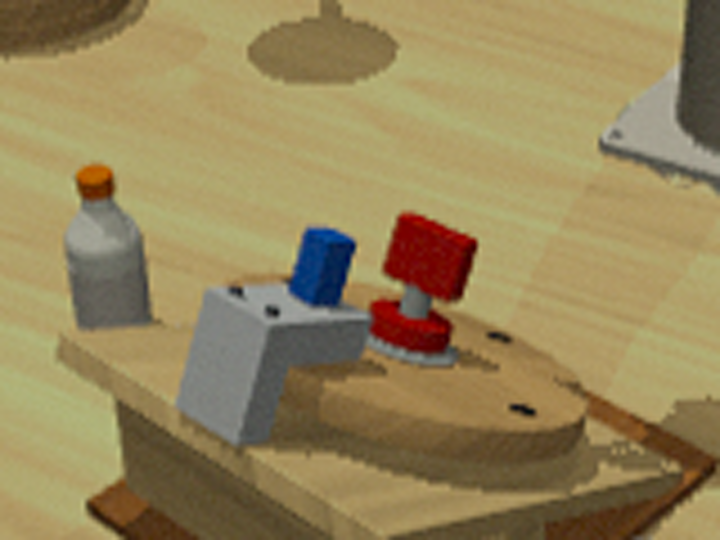

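View pics/b_top.png

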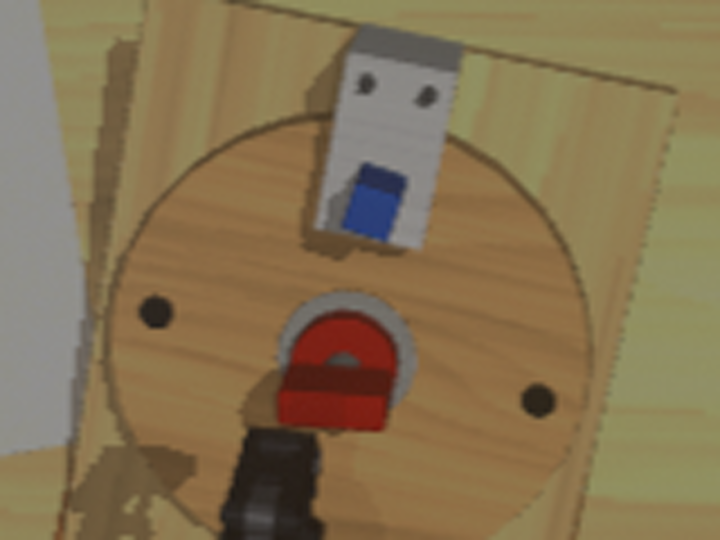

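```bash
python3 - <<'E'
from h import *
for f,lab in(('top0.npy','0'),('top4.npy','4')):
    c=np.load(f,allow_pickle=True).item()
    K=c['K'];T=c['cam_to_world'];v,u=np.indices(c['range_z'].shape)
    r=np.stack([(u-K[0,2])/K[0,0],(v-K[1,2])/K[1,1],np.ones(u.shape)],-1)@T[:3,:3].T;o=T[:3,3]
    P=o+r*((n@(C+.076*n-o))/(r@n))[...,None];q=(P-C)@S
    m0=np.hypot(q[...,0],q[...,1])<.035
    fr=c['frame'].astype(int);print(np.histogram(fr[...,2][m0&(fr[...,1]<70)],8))
    H=(pts(c)-C)@S
    for lo,hi in((.072,.081),(.070,.085)):
        m=m0&(fr[...,1]<60)&(fr[...,2]>100)&(H[...,2]>lo)&(H[...,2]<hi)
        a=q[m][:,:2];V=np.linalg.svd(a-a.mean(0))[2];rc=cv2.minAreaRect((a*1000).astype(np.float32))
        print(lab,len(a),a.mean(0).round(4),'pca',np.degrees(np.arctan2(V[0][1],V[0][0])).round(2),rc)
E
```

```text
(array([ 73,  49,  19,  34,  16,  34,  31, 192]), array([ 67.   ,  73.625,  80.25 ,  86.875,  93.5  , 100.125, 106.75 ,
       113.375, 120.   ]))
0 172 [ 0.0014 -0.0007] pca -151.46 ((1.1063194274902344, -0.6286392211914062), (48.282005310058594, 15.788786888122559), 28.10893440246582)
0 172 [ 0.0014 -0.0007] pca -151.46 ((1.1063194274902344, -0.6286392211914062), (48.282005310058594, 15.788786888122559), 28.10893440246582)
(array([ 90,  17,  10, 144,  47,  23, 109, 132]), array([ 37.   ,  48.625,  60.25 ,  71.875,  83.5  ,  95.125, 106.75 ,
       118.375, 130.   ]))
4 178 [ 0.0017 -0.0015] pca -82.72 ((1.4468421936035156, -0.9838600158691406), (16.534616470336914, 47.56705093383789), 7.104388236999512)
4 178 [ 0.0017 -0.0015] pca -82.72 ((1.4468421936035156, -0.9838600158691406), (16.534616470336914, 47.56705093383789), 7.104388236999512)
```

```bash
python3 - <<'E'
from h import *
for nm in('scene','top'):
    a=np.load(nm+'0.npy',allow_pickle=True).item();b=np.load(nm+'4.npy',allow_pickle=True).item()
    for w,p in(('glue',[.5,-.27,.07]),('tape',[.67,-.28,.04]),('calc',[.694,.301,.015])):
        u=proj(a,p)[0].round().astype(int);k=22
        print(nm,w,cv2.absdiff(a['frame'],b['frame'])[u[1]-k:u[1]+k,u[0]-k:u[0]+k].mean())
E
```

```text
scene glue 2.943009641873278
scene tape 3.128271349862259
scene calc 4.581783746556474
top glue 7.2272727272727275
top tape 6.619146005509642
top calc 5.200241046831956
```

View pics/f_scene.png

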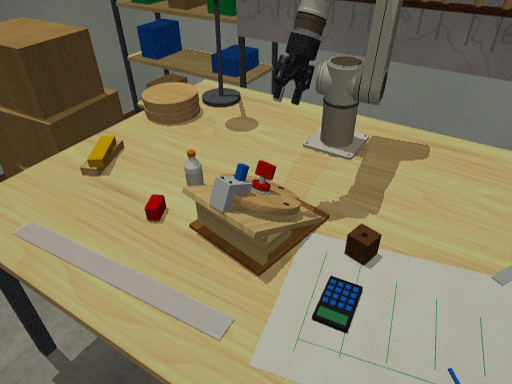

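The picture shows the pin head down on the plate at (241,172) and the knob turned at (265,170). The bottle (194,170), tape (155,208) and calculator (338,303) are where they started, and the arm is clear of everything. I'm handing in.

```bash
python3 -c "
from workcell import bot
print(bot.job_done())"
```

```text
the job is handed in; nothing more can be done
None
```

The seat is locked with the pin fully down, the red knob is turned clockwise to its stop, and the job is handed in at about 26 s on the robot's clock.

- **Seat:** I turned it about 30° clockwise by its knob until a hole lay under the bush. The camera put the alignment within 0.1°, and it held after I let go.
- **Pin:** I took it from its block and slid it through the bush into the seat's hole until the head met the plate. After I let go, the top of the head measured 72–74 mm above the seat, where 72 mm means fully down. It stayed there through the tightening.
- **Knob:** I turned it until the resisting torque rose from about 0.2 to 1.5 N m at the hard stop. The camera measured 1.39 rad of turn against the nominal 1.40, a gap within my measuring error. An earlier, cruder camera estimate gave 1.36 rad, about 2° less; I trust the refined figure and the clear stop.
- **Seat play:** The locked seat shifted about 1.3° in the hole's play while I tightened the knob.
- **Other objects:** The glue bottle, tape measure and calculator are unmoved in the final pictures, and the arm was clear of everything at hand-in.

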